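Take the spent nozzle off the laser handpiece

ROBOT

A 7-joint arm with a two-finger parallel gripper is mounted at the origin on the work surface. World frame = base frame: x ahead of the robot, y to its left, z up, the work surface at z = 0. Lengths are in mm, angles in rad, forces in N, time in s.
With the tool pointing down it reaches from about 400 to 925 mm from the base axis. Payload 4.1 kg.
Tool frame: the origin (TCP) lies midway between the tips of the shut fingers; the grasp point (between the pads) lies 19 mm behind it; z points along the fingers, y is the line along which they close (so a half turn about z gives the same grasp; the last joint's range is limited). The gripper opens to 85 mm and grips with 20 to 120 N. Pads are 22 mm wide; open, the fingers measure 114 mm over their backs; the gripper's body (76 mm by 85 mm) begins 54 mm behind the grasp point. The pads swing forward as they close: fully open they stand 13 mm farther back than shut.
Start: joints at [-1.256, 0.398, 0.045, 1.537, -0.019, 1.207, -0.051], TCP at [261.343, 595.184, 231.347] pointing down, gripper open.
Joint ranges: [-2.82, 2.82], [-0.49, 2.23], [-1.37, 1.46], [0, 2.46], [-1.36, 4.5], [0.23, 2], [-2.94, 2.94]. Speed limits (rad/s): [2.57, 2.57, 3.14, 3.14, 3.14, 3.14, 3.14].

INTERFACE

Orientations are given as a 3x3 rotation matrix whose columns are the frame's x, y, z axes.
In Python, from plant import ctrl gives the robot as it stands. The module is installed in compiled form; this text tells all that it offers.
- The arm moves only by the tool step_arm, never from a script. Its arguments are lists of equal length, an entry for each row: "delta_pos": the shift along the tool's x, y, z in mm, a list of three; "rot": the turn, a rotation vector about the tool's x, y, z in rad, a list of three; "claw": the opening in per cent of the stroke, from 0 (shut) to 100 (fully open). A call has 1 to 12 rows; each row shifts and turns the commanded pose from where the row before left it, along the tool's axes as they then stand; what a row does not reach is not made up. A row lasts 1/10 s, in which the tool goes at most 50 mm and 8.59 degrees, less where a joint would pass 70% of its speed; a pose out of reach is approached as far as the arm can. A call is refused whole if a number of a shift passes 50 or a number of a turn 0.15, either way. A call with a gripper value outside its range is refused whole. The fingers move at their own pace and stop on an object; the grip force is fixed at half the most. Time passes only in rows, so rows that do not move let the fingers close. It gives the time, the measured TCP pose, the force, the opening and the grip force at its end, in the units of the state.
- ctrl.sense(): the state, without advancing time (a new reading comes with each control period).
- ctrl.camera(name): name is "scene" or "side" or "wrist"; returns the picture (420x560x3 uint8, red, green, blue); there is no depth.
- ctrl.get_calibration(name): a dict with "camera_matrix" (3x3 intrinsics, pixels), "pose" (4x4, takes a point from camera to world coordinates); the wrist camera has in their place "T_tool_cam" (4x4, takes a point from camera to tool coordinates, whose origin is the TCP and whose axes are the flange's). Camera axes: x right, y up, looking along -z (the intrinsics and any distortion apply to the point x, -y, -z); pixel columns grow to the right and rows downward; lengths in mm; the calibration is good to about 2 mm. The wrist camera is an equidistant fisheye: a pixel r from the principal point sees the ray r / f radians off the axis. A picture is of the moment at which its call begins: read the wrist's pose just before it. get_calibration takes no time and is no camera call.
- ctrl.close_job(): hands the job in; it is judged then, once.
The state is a dict: "time_s": time; "joint_pos": joint angles; "qvel": joint speeds; "joint_efforts": joint torques, N m; "tool_pos": TCP position; "orientation": TCP orientation; "wrist_force": force on the tool from outside, world axes, zero at the start; "ft_torque": the same for the moment, N m; "grip_width": finger opening in mm; "grip_force": force on a finger pad.
Only numpy, scipy, OpenCV 4.12 (cv2) and the standard library are available. Lean on these libraries where they do the work, as an engineer would, in place of code of your own. Each camera call takes 0.05 s, during which the arm holds its last target. There are 200 camera calls.

TASK

Pull the blue sprung collar of the clamped laser handpiece back until it comes to its stop and the orange nozzle springs forward out of its lock, then draw the nozzle straight out and lay it flat in the steel tray, lowering it in rather than dropping it. Feel for the collar's stop: do not haul on the handpiece so hard that it is dragged along in its clamp. Leave the stone, the jar and the red blower where they are.

Things in the scene. Friction and masses are not known exactly. Their poses are not given: they have to be found in the camera images.
- mouth (a point): Centre of the round socket mouth at the handpiece's front, 125 mm above the table. Own x: along handpiece and nozzle axis, outwards (the way the nozzle is drawn), always rising 20 degrees above level; own y: level, across; own z: up, square to the axis. Behind it the handpiece: aluminium tube, 32 mm diameter, from -50 to -150 mm along own x.
- clamp: Grey clamp that holds the handpiece, fixed. Origin: on the table right below the blue collar at home. Clamp block 56 mm wide, 59 mm high, centred on the handpiece axis, 90 to 120 mm behind the mouth; its foot is a plate 130 x 90 mm, 14 mm high, under the block. Nothing stands below collar and nozzle.
- collar_mid (a point): Centre, on the axis, of the blue collar: octagonal ring, 42 mm across flats (flats face +-own y), 28 mm long; axes as mouth. Home: 24 mm behind the mouth. Slides back (own -x) against a spring, 4 N rising to 8 N at 28 mm (some 2 N more as the lock parts), and springs home. Hard stop after 10 to 28 mm, different at each start and not visible; the lock frees the nozzle only 2 to 3 mm before it.
- handpiece (a joint): How far the handpiece has slid along its axis in the rubber-lined clamp, in m: 0 at the start, negative backwards (the way the collar is pulled), positive outwards. The clamp holds about 20 N along the axis and slips beyond that. More than 4 mm counts as dragged.
- nozzle_mid (a point): Centre, on the axis, of the nozzle's orange barrel, the place to grip: 28 mm diameter, 26 mm to either side. Own x towards the tip. From here a steel cone goes on to the tip at +51 mm, a brass hexagon (36 mm across flats) lies at -26 to -32 mm, a 20 mm brass shank ends at -70 mm. 0.08 to 0.17 kg. Locked, it is 34 to 35 mm in front of the mouth.
- nozzle_tail (a point): Centre of the rear end of the nozzle's shank; own x towards the tip. Locked, it is 35 to 36 mm inside the mouth. When the lock frees it, an ejector pushes the nozzle 15 to 17 mm forward within 0.3 s; there it stays in the socket by itself, so the collar can be let go. It is out of the socket once this point is in front of the mouth.
- tray: Open steel tray, fixed to the table: outside 210 mm along own x, 130 mm along own y, 26 mm high, walls and floor 4 mm. Origin: centre of its underside, on the table. The nozzle fits in lying along the long side.
- stone: Bystander: pale stone fragment 85 x 55 mm, 55 mm high; origin at the centre of its underside.
- jar: Bystander: small amber jar with black cap, 40 mm diameter, 45 mm high; origin at the centre of its underside.
- blower: Bystander: red blower bulb standing upright, 60 mm diameter, 95 mm high; origin at the centre of its underside.
Not all that is in view belongs to the job. There is more than one size of the clamp; the job needs the largest.

How it is judged:
By the outcome, as a careful person would: the job done as asked, in the order asked, and still so for the second after the job is handed in, with the robot touching nothing.
It also fails if it takes over 59 s, if anything falls off the work surface, if the arm or the gripper's body presses on something with over 40 N, if the wrist force passes 120 N, or if a joint passes its speed limit or range.

## Working session

There is one attempt and no reset: what is moved stays moved. The work goes in short steps, Python scripts to look and compute and a tool call to move; the robot and the scene stay as the last step left them, time stands still between calls to the robot, and variables do not carry over. Pictures are saved under pics/ and viewed, at most 10 in all, crops included, and the job is handed in when it is done.

Besides the shell and the picture viewer there is one more tool, called after ">>>" as a command line: name --argument value ..., lists and objects as JSON in quotes. step_arm: Moves the arm, as the interface text tells. Its arguments: {"type":"object","properties":{"delta_pos":{"type":"array","items":{"type":"array","items":{"type":"number"}}},"rot":{"type":"array","items":{"type":"array","items":{"type":"number"}}},"claw":{"type":"array","items":{"type":"number"}}},"required":["delta_pos","rot","claw"]}

```bash
mkdir -p pics; python3 - <<'E'
from plant import ctrl
import cv2,numpy as np
np.set_printoptions(precision=4,suppress=True)
for n in ["scene","side"]:
    cv2.imwrite(f"pics/{n}0.png",cv2.resize(ctrl.camera(n)[:,:,::-1],(800,600),interpolation=cv2.INTER_CUBIC))
for n in ["scene","side","wrist"]: print(n,ctrl.get_calibration(n))
print(ctrl.sense())
E
```

```text
scene {'camera_matrix': array([[507.9335,   0.    , 281.5183],
       [  0.    , 507.9335, 202.1136],
       [  0.    ,   0.    ,   1.    ]]), 'pose': array([[   0.5058,   -0.6803,    0.5304, 1181.1418],
       [   0.8626,    0.4024,   -0.3065, -469.7816],
       [  -0.0049,    0.6126,    0.7904,  982.5884],
       [   0.    ,    0.    ,    0.    ,    1.    ]])}
side {'camera_matrix': array([[437.3431,   0.    , 273.3558],
       [  0.    , 437.3431, 209.5283],
       [  0.    ,   0.    ,   1.    ]]), 'pose': array([[ -0.9562,   0.1573,  -0.2467, 328.6676],
       [ -0.2918,  -0.5769,   0.763 , 647.4761],
       [ -0.0223,   0.8016,   0.5975, 721.4543],
       [  0.    ,   0.    ,   0.    ,   1.    ]])}
wrist {'camera_matrix': array([[325.1923,   0.    , 283.8368],
       [  0.    , 325.1923, 211.9121],
       [  0.    ,   0.    ,   1.    ]]), 'T_tool_cam': array([[  -0.0004,    0.9604,    0.2787,   72.9995],
       [   1.    ,    0.0003,    0.0002,   -0.3022],
       [   0.0001,    0.2787,   -0.9604, -142.1943],
       [   0.    ,    0.    ,    0.    ,    1.    ]])}
{'time_s': 0.1, 'joint_pos': array([-1.256 ,  0.3991,  0.045 ,  1.5377, -0.0187,  1.2069, -0.0507]), 'qvel': array([-0.0002, -0.0003,  0.    , -0.0038, -0.0004,  0.0003, -0.0001]), 'joint_efforts': array([  0.0035, -47.6265,   1.37  , -25.4952,   0.012 ,   0.005 ,
         0.    ]), 'tool_pos': array([261.0974, 594.6573, 230.3818]), 'orientation': array([[-0.9157,  0.4019, -0.0006],
       [ 0.4019,  0.9157, -0.0016],
       [-0.0001, -0.0017, -1.    ]]), 'wrist_force': array([-0.8811, -0.6235,  0.545 ]), 'ft_torque': array([-0.0323,  0.0116,  0.0392]), 'grip_force': 0.0, 'grip_width': 85.27439285412642}
```

View pics/scene0.png

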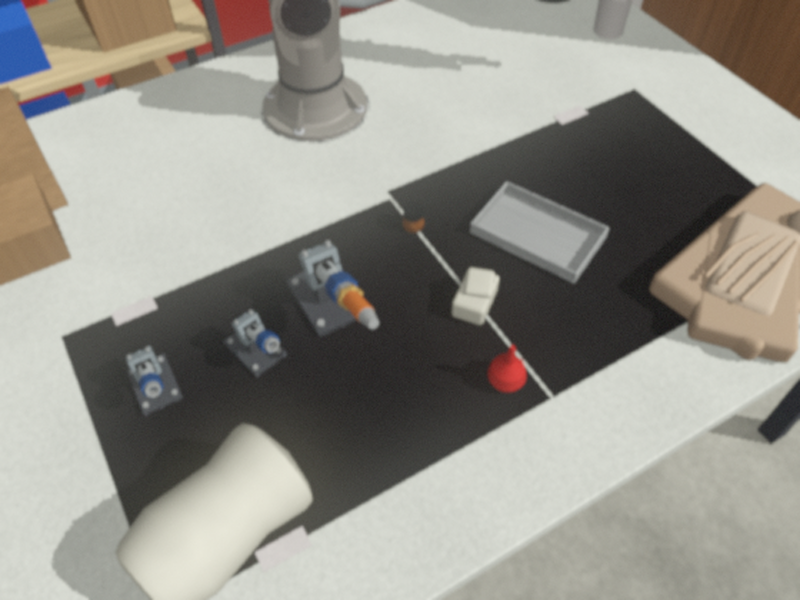

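View pics/side0.png

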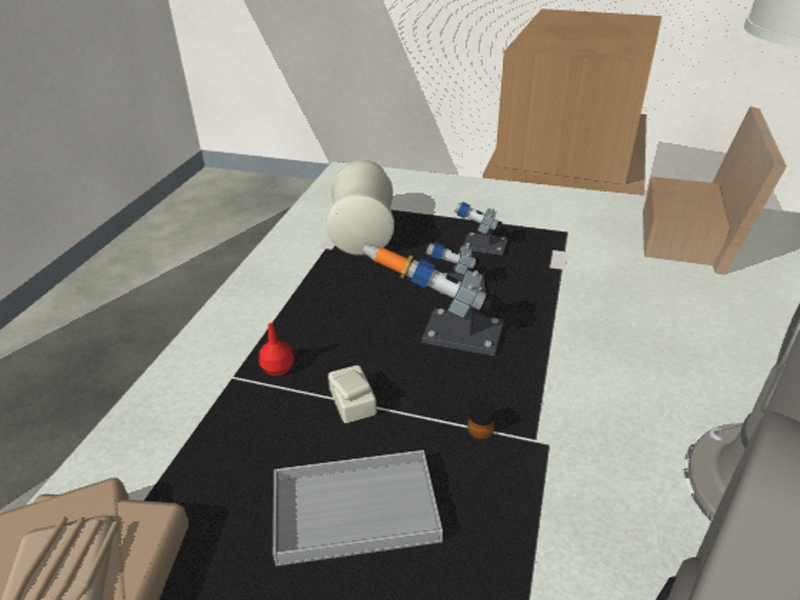

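The scene view shows three clamps, at about (150,380), (255,342) and (325,285). Only the last is the largest and carries the orange nozzle; in the side view it is at (465,310). The tray is at scene (540,230) and side (358,505). I'll confirm in an enlarged crop and read the points there.

```bash
python3 - <<'E'
import cv2,numpy as np
a=cv2.imread("pics/scene0.png");b=cv2.imread("pics/side0.png")
A=cv2.resize(a[225:350,280:400],(400,417),interpolation=cv2.INTER_CUBIC) # x3.333
B=cv2.resize(b[235:360,355:515],(533,417),interpolation=cv2.INTER_CUBIC)[:, :400] # x3.333
cv2.imwrite("pics/crop1.png",np.hstack([A,B]))
E
```

```text
(no output)
```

View pics/crop1.png

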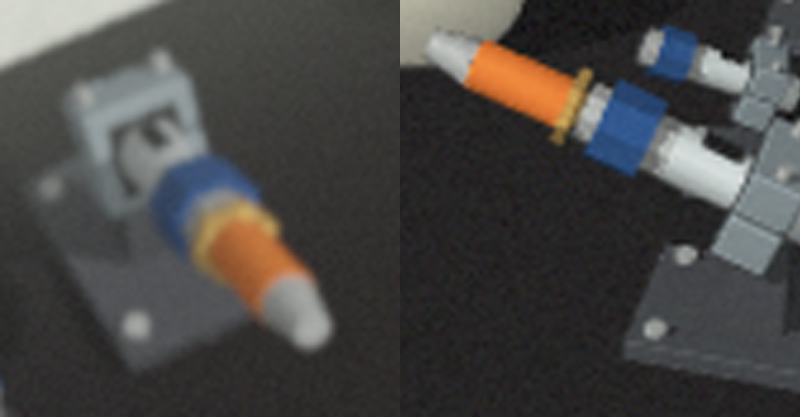

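```bash
cat > h.py <<'E'
import numpy as np
from plant import ctrl
np.set_printoptions(precision=3,suppress=True)
C={n:ctrl.get_calibration(n) for n in("scene","side","wrist")}
def ray(n,p):
    c=C[n];K=c["camera_matrix"];P=c["pose"]
    d=np.array([(p[0]-K[0,2])/K[0,0],-(p[1]-K[1,2])/K[1,1],-1]);d=P[:3,:3]@d
    return P[:3,3],d/np.linalg.norm(d)
def proj(n,X):
    c=C[n];K=c["camera_matrix"];P=c["pose"];q=P[:3,:3].T@(X-P[:3,3])
    return np.array([K[0,2]+K[0,0]*q[0]/-q[2],K[1,2]+K[1,1]*q[1]/q[2]])
def tri(rs):
    A=np.zeros((3,3));b=np.zeros(3)
    for o,d in rs:
        M=np.eye(3)-np.outer(d,d);A+=M;b+=M@o
    return np.linalg.solve(A,b)
def plane(n,p,z):
    o,d=ray(n,p);return o+d*(z-o[2])/d[2]
E
python3 - <<'E'
from h import *
from scipy.optimize import least_squares
S=lambda x,y:np.array([280+x/3.3333,225+y/3.3333])*.7
D=lambda x,y:np.array([355+x/3.3333,235+y/3.3333])*.7
pts={51:(S(314,338),D(36,45)),26:(S(286,292),D(71,63)),-29:(S(236,232),D(172,105)),-58.5:(S(206,205),D(226,128))}
for s,(a,b) in pts.items():print(s,tri([ray("scene",a),ray("side",b)]))
def ax(p): 
    c,s=np.cos(p),np.sin(p); e=np.radians(20);return np.array([c*np.cos(e),s*np.cos(e),np.sin(e)])
f=lambda v:np.concatenate([proj(n,v[:3]+s*ax(v[3]))-q for s,ab in pts.items() for n,q in zip(("scene","side"),ab)])
r=least_squares(f,[500,-100,140,-.5]);print("mid",r.x,r.fun);print("axis",ax(r.x[3]),"mouth",r.x[:3]-34.5*ax(r.x[3]))
for q in [(508,184),(608,232),(575,278),(471,228)]: print("tray sc",plane("scene",np.array(q)*.7,26))
for q in [(275,470),(424,453),(441,543),(276,560)]: print("tray sd",plane("side",np.array(q)*.7,26))
for k,a,b in [("stone",(477,295),(352,395)),("jar",(413,222),(481,424)),("blower",(508,372),(277,357))]: print(k,tri([ray("scene",np.array(a)*.7),ray("side",np.array(b)*.7)]))
E
```

```text
51 [ 653.284 -214.269  145.299]
26 [ 628.969 -210.446  142.858]
-29 [ 575.989 -209.193  125.976]
-58.5 [ 547.813 -210.617  115.603]
mid [ 604.204 -211.147  133.181   -0.018] [-0.956 -3.397 -1.306 -0.63  -0.319  0.489  0.487 -0.056 -0.69   1.113
 -0.548  0.729  0.125  0.741 -1.033  1.068]
axis [ 0.94  -0.017  0.342] mouth [ 571.79  -210.573  121.381]
tray sc [425.861 197.794  26.   ]
tray sc [615.198 279.465  26.   ]
tray sc [667.724 163.353  26.   ]
tray sc [483.536  76.041  26.   ]
tray sd [654.443 175.402  26.   ]
tray sd [465.662  91.093  26.   ]
tray sd [411.097 219.226  26.   ]
tray sd [595.754 296.1    26.   ]
stone [606.197   4.967  16.467]
jar [402.195   2.421   8.523]
blower [756.502 -40.06   20.981]
```

```bash
python3 - <<'E'
from h import *
import cv2
for n in("scene","side"): print(n,proj(n,np.zeros(3))/.7, proj(n,np.array([0,0,30.]))/.7)
s=ctrl.sense();np.savez("w0.npz",p=s["tool_pos"],R=s["orientation"])
cv2.imwrite("pics/w0.png",cv2.resize(ctrl.camera("wrist")[:,:,::-1],(800,600),interpolation=cv2.INTER_CUBIC))
E
```

```text
scene [314.296 105.493] [312.858  93.888]
side [774.917 489.206] [782.753 475.139]
```

View pics/w0.png

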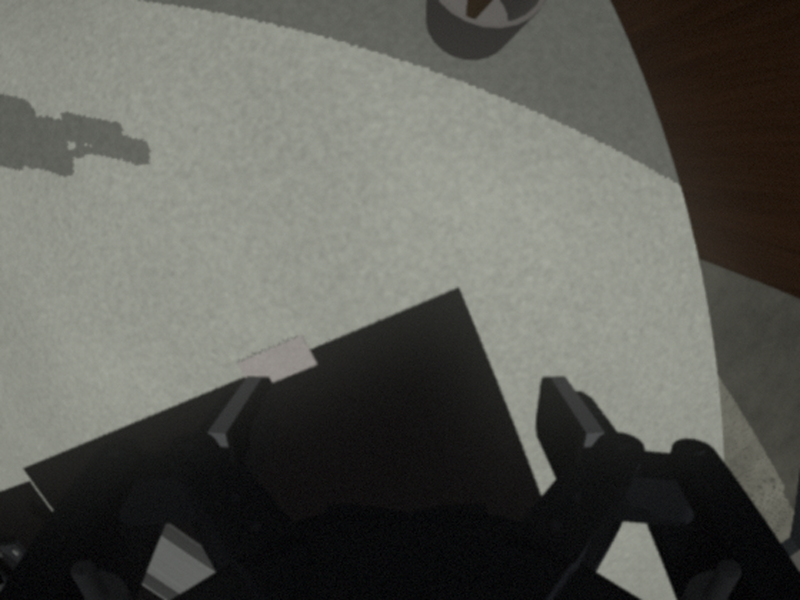

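The wrist view shows the mat's corner at (459,288) and the mat joint's corner at (25,468). I'll check the three calibrations against these.

```bash
cat >> h.py <<'E'
def wray(p,tp,R):
    c=C["wrist"];K=c["camera_matrix"];T=c["T_tool_cam"]
    u=(p[0]-K[0,2])/K[0,0];v=(p[1]-K[1,2])/K[1,1];r=np.hypot(u,v)+1e-12
    d=np.array([np.sin(r)*u/r,-np.sin(r)*v/r,-np.cos(r)])
    return tp+R@T[:3,3],R@(T[:3,:3]@d)
def wplane(p,z,tp,R):
    o,d=wray(np.array(p),tp,R);return o+d*(z-o[2])/d[2]
E
python3 - <<'E'
from h import *
w=np.load("w0.npz");s=.7
print("corner w",wplane(np.array((459,288))*s,0,w["p"],w["R"]),"sc",plane("scene",np.array((633,90))*s,0))
print("joint w",wplane(np.array((25,468))*s,0,w["p"],w["R"]),"sc",plane("scene",np.array((390,190))*s,0),"sd",plane("side",np.array((548,446))*s,0))
print("line far end sc",plane("scene",np.array((552,397))*s,0),"sd",plane("side",np.array((233,378))*s,0))
E
```

```text
corner w [299.194 625.698   0.   ] sc [306.184 618.171   0.   ]
joint w [299.347  11.903   0.   ] sc [303.511  12.204   0.   ] sd [300.179   8.275  -0.   ]
line far end sc [820.025   2.787   0.   ] sd [815.991   5.239   0.   ]
```

Calibrations agree to about 5 mm on the table plane. The mouth triangulates at z=121 against 125 stated, which is good enough to set out. The target is hovering 150 mm above the collar, square to the axis.

```bash
cat >> h.py <<'E'
from scipy.spatial.transform import Rotation as Ro, Slerp
import json
def axes(yaw,el=20):  # tool pose square on the axis: x along axis, z pressing down
    e=np.radians(el);x=np.array([np.cos(yaw)*np.cos(e),np.sin(yaw)*np.cos(e),np.sin(e)])
    y=np.array([np.sin(yaw),-np.cos(yaw),0]);return np.c_[x,y,np.cross(x,y)]
def plan(p1,R1,n,claw,p0=None,R0=None,dec=0):
    s=ctrl.sense();p=s["tool_pos"] if p0 is None else p0;R=s["orientation"] if R0 is None else R0
    P=p;rv=Ro.from_matrix(R.T@R1).as_rotvec();Rst=R;D=[];W=[]
    for k in range(1,n+1):
        tp=P+(p1-P)*k/n; tR=Rst@Ro.from_rotvec(rv*k/n).as_matrix()
        d=np.round(R.T@(tp-p),dec)+0.;w=np.round(Ro.from_matrix(R.T@tR).as_rotvec(),3)+0.
        p=p+R@d;R=R@Ro.from_rotvec(w).as_matrix();D.append(d.tolist());W.append(w.tolist())
    for i in range(0,n,12):print(json.dumps({"delta_pos":D[i:i+12],"rot":W[i:i+12],"claw":[claw]*len(D[i:i+12])}))
    print("end",p)
E
python3 - <<'E'
from h import *
R=axes(-.018);plan(np.array([549,-211,116.])-150*R[:,2],R,24,100)
E
```

```text
{"delta_pos": [[-23.0, -27.0, -1.0], [-25.0, -24.0, -2.0], [-28.0, -21.0, -2.0], [-30.0, -17.0, -3.0], [-32.0, -15.0, -3.0], [-33.0, -10.0, -3.0], [-34.0, -6.0, -4.0], [-35.0, -3.0, -4.0], [-34.0, 2.0, -4.0], [-35.0, 5.0, -5.0], [-33.0, 9.0, -4.0], [-32.0, 14.0, -4.0]], "rot": [[-0.02, 0.004, 0.113], [-0.02, 0.004, 0.113], [-0.02, 0.004, 0.113], [-0.02, 0.004, 0.112], [-0.019, 0.004, 0.113], [-0.02, 0.004, 0.113], [-0.02, 0.004, 0.113], [-0.02, 0.005, 0.113], [-0.02, 0.004, 0.113], [-0.02, 0.004, 0.113], [-0.02, 0.004, 0.112], [-0.02, 0.004, 0.113]], "claw": [100, 100, 100, 100, 100, 100, 100, 100, 100, 100, 100, 100]}
{"delta_pos": [[-31.0, 16.0, -4.0], [-28.0, 21.0, -4.0], [-26.0, 23.0, -4.0], [-23.0, 26.0, -3.0], [-20.0, 29.0, -2.0], [-16.0, 30.0, -2.0], [-13.0, 33.0, -2.0], [-10.0, 34.0, -1.0], [-5.0, 34.0, 0.0], [-1.0, 35.0, 0.0], [2.0, 35.0, 2.0], [6.0, 34.0, 1.0]], "rot": [[-0.02, 0.004, 0.113], [-0.02, 0.004, 0.113], [-0.02, 0.004, 0.113], [-0.02, 0.004, 0.113], [-0.019, 0.004, 0.113], [-0.02, 0.004, 0.113], [-0.02, 0.004, 0.112], [-0.02, 0.004, 0.113], [-0.02, 0.004, 0.113], [-0.02, 0.005, 0.113], [-0.02, 0.004, 0.113], [-0.02, 0.004, 0.113]], "claw": [100, 100, 100, 100, 100, 100, 100, 100, 100, 100, 100, 100]}
end [ 497.15  -209.959  257.199]
```

>>> step_arm --delta_pos '[[-23,-27,-1],[-25,-24,-2],[-28,-21,-2],[-30,-17,-3],[-32,-15,-3],[-33,-10,-3],[-34,-6,-4],[-35,-3,-4],[-34,2,-4],[-35,5,-5],[-33,9,-4],[-32,14,-4]]' --rot '[[-0.02,0.004,0.113],[-0.02,0.004,0.113],[-0.02,0.004,0.113],[-0.02,0.004,0.113],[-0.02,0.004,0.113],[-0.02,0.004,0.113],[-0.02,0.004,0.113],[-0.02,0.004,0.113],[-0.02,0.004,0.113],[-0.02,0.004,0.113],[-0.02,0.004,0.113],[-0.02,0.004,0.113]]' --claw '[100,100,100,100,100,100,100,100,100,100,100,100]'

```text
time_s: 1.35
tool_pos: [379.6, 191.2, 243.7]
orientation: [[0.193, 0.965, 0.176], [0.966, -0.218, 0.14], [0.174, 0.143, -0.974]]
wrist_force: [0.2, 0.3, 0.4]
grip_width: 85.4
grip_force: 0.0
```

>>> step_arm --delta_pos '[[-31,16,-4],[-28,21,-4],[-26,23,-4],[-23,26,-3],[-20,29,-2],[-16,30,-2],[-13,33,-2],[-10,34,-1],[-5,34,0],[-1,35,0],[2,35,2],[6,34,1]]' --rot '[[-0.02,0.004,0.113],[-0.02,0.004,0.113],[-0.02,0.004,0.113],[-0.02,0.004,0.113],[-0.02,0.004,0.113],[-0.02,0.004,0.113],[-0.02,0.004,0.113],[-0.02,0.004,0.113],[-0.02,0.004,0.113],[-0.02,0.004,0.113],[-0.02,0.004,0.113],[-0.02,0.004,0.113]]' --claw '[100,100,100,100,100,100,100,100,100,100,100,100]'

```text
time_s: 2.55
tool_pos: [495.6, -211.3, 257.2]
orientation: [[0.939, -0.026, 0.344], [-0.026, -1.0, -0.007], [0.344, -0.002, -0.939]]
wrist_force: [0.3, 0.2, 0.2]
grip_width: 85.5
grip_force: 0.0
```

```bash
python3 - <<'E'
from h import *
import cv2
s=ctrl.sense();print(s["time_s"],s["joint_pos"],s["tool_pos"],s["orientation"],s["wrist_force"])
np.savez("w1.npz",p=s["tool_pos"],R=s["orientation"])
cv2.imwrite("pics/w1.png",cv2.resize(ctrl.camera("wrist")[:,:,::-1],(800,600),interpolation=cv2.INTER_CUBIC))
E
```

```text
2.55 [-0.529 -0.032  0.926  2.031 -0.142  0.807 -1.115] [ 495.615 -211.298  257.242] [[ 0.939 -0.026  0.344]
 [-0.026 -1.    -0.007]
 [ 0.344 -0.002 -0.939]] [0.277 0.178 0.194]
```

View pics/w1.png

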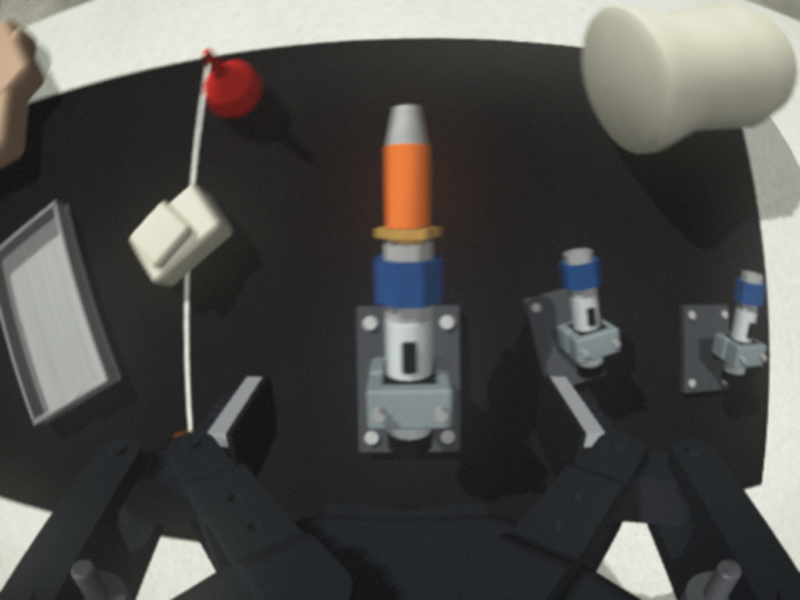

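The wrist view shows the nozzle tip at (407,105), the barrel from (408,144) to (408,228), the collar from (408,257) to (408,305), the tray at left with corner (120,378), and stone and blower clear of the work.

```bash
python3 - <<'E'
from h import *
from scipy.optimize import least_squares
w=np.load("w1.npz");tp,R=w["p"],w["R"]
c=C["wrist"];K=c["camera_matrix"];T=c["T_tool_cam"]
def wproj(X):
    q=T[:3,:3].T@(R.T@(X-tp)-T[:3,3]);th=np.arctan2(np.hypot(q[0],q[1]),-q[2]);n=np.hypot(q[0],q[1])
    return np.array([K[0,2]+K[0,0]*th*q[0]/n,K[1,2]-K[1,1]*th*q[1]/n])
obs=[(51,5,407,105),(26,14,408,144),(-26,14,408,228),(-44.5,20,408,257),(-72.5,20,408,305)]
def P(v,s,r):
    A=axes(v[3]);return v[:3]+s*A[:,0]-r*A[:,2]
S=lambda x,y:np.array([280+x/3.3333,225+y/3.3333])*.7
D=lambda x,y:np.array([355+x/3.3333,235+y/3.3333])*.7
o2=[(26,S(286,292),D(71,63)),(-29,S(236,232),D(172,105)),(-58.5,S(206,205),D(226,128))]
f=lambda v:np.concatenate([wproj(P(v,s,r))-np.array([x,y])*.7 for s,r,x,y in obs])
g=lambda v:np.concatenate([f(v)]+[proj(n,P(v,s,0))-q for s,a,b in o2 for n,q in(("scene",a),("side",b))])
for h in(f,g):
    r=least_squares(h,[604,-211,133,0]);A=axes(r.x[3]);print("mid",r.x,"mouth",r.x[:3]-34.5*A[:,0],"collar",r.x[:3]-58.5*A[:,0]);print(r.fun)
for q in[(58,202),(120,378),(38,423)]:print("tray",wplane(np.array(q)*.7,26,tp,R))
E
```

```text
mid [ 605.156 -214.826  131.666   -0.023] mouth [ 572.745 -214.069  119.866] collar [ 550.199 -213.543  111.658]
[ 0.261  0.024 -0.292 -0.458 -0.077 -0.035  0.016  1.579  0.103 -1.157]
mid [ 604.414 -214.329  134.286   -0.022] mouth [ 572.002 -213.624  122.486] collar [ 549.455 -213.134  114.278]
[-0.363 -0.606 -0.883 -0.858 -0.564  0.134 -0.438  1.962 -0.291 -0.495
 -1.708  0.906  0.801 -1.141 -1.957  1.454 -0.293 -0.33  -1.079  1.044
 -0.808  0.024]
tray [656.977 162.997  26.   ]
tray [471.902  65.803  26.   ]
tray [417.035 191.354  26.   ]
```

```bash
python3 - <<'E'
from h import *
R=axes(-.022);c=np.array([549.5,-213.5,116.])
plan(c+21*R[:,2],R,10,100)
E
```

```text
{"delta_pos": [[0.0, -1.0, 17.0], [0.0, 0.0, 18.0], [0.0, -1.0, 17.0], [0.0, 0.0, 17.0], [0.0, -1.0, 17.0], [0.0, 0.0, 18.0], [0.0, -1.0, 17.0], [0.0, 0.0, 17.0], [0.0, -1.0, 18.0], [0.0, 0.0, 17.0]], "rot": [[0.001, 0.0, -0.001], [0.001, -0.001, -0.001], [0.0, 0.0, -0.001], [0.001, -0.001, -0.002], [0.001, 0.0, -0.001], [0.001, -0.001, -0.001], [0.0, 0.0, -0.001], [0.001, -0.001, -0.001], [0.001, 0.0, -0.001], [0.001, -0.001, -0.002]], "claw": [100, 100, 100, 100, 100, 100, 100, 100, 100, 100]}
end [ 556.545 -214.065   96.134]
```

>>> step_arm --delta_pos '[[0,-1,17],[0,0,18],[0,-1,17],[0,0,17],[0,-1,17],[0,0,18],[0,-1,17],[0,0,17],[0,-1,18],[0,0,17],[0,0,0]]' --rot '[[0.001,0,-0.001],[0.001,0,-0.001],[0,0,-0.001],[0.001,0,-0.001],[0.001,0,-0.001],[0.001,0,-0.001],[0,0,-0.001],[0.001,0,-0.001],[0.001,0,-0.001],[0,0,-0.001],[0,0,0]]' --claw '[100,100,100,100,100,100,100,100,100,100,100]'

```text
time_s: 3.7
tool_pos: [554.3, -204.3, 92.6]
orientation: [[0.941, -0.009, 0.339], [-0.01, -1.0, 0.002], [0.339, -0.005, -0.941]]
wrist_force: [-0.6, -0.1, -1.1]
grip_width: 85.4
grip_force: 0.0
```

```bash
python3 - <<'E'
from h import *
import cv2
s=ctrl.sense();print(s["time_s"],s["tool_pos"],s["orientation"],s["wrist_force"])
a=ctrl.camera("wrist")[:,:,::-1];b=ctrl.camera("side")[:,:,::-1]
np.savez("w2.npz",p=s["tool_pos"],R=s["orientation"])
A=cv2.resize(a[60:420,130:430],(400,480),interpolation=cv2.INTER_CUBIC)
B=cv2.resize(b[100:292,230:390],(400,480),interpolation=cv2.INTER_CUBIC)
cv2.imwrite("pics/g1.png",np.hstack([A,B]))
E
```

```text
3.7 [ 554.271 -204.284   92.582] [[ 0.941 -0.009  0.339]
 [-0.01  -1.     0.002]
 [ 0.339 -0.005 -0.941]] [-0.646 -0.078 -1.057]
```

View pics/g1.png

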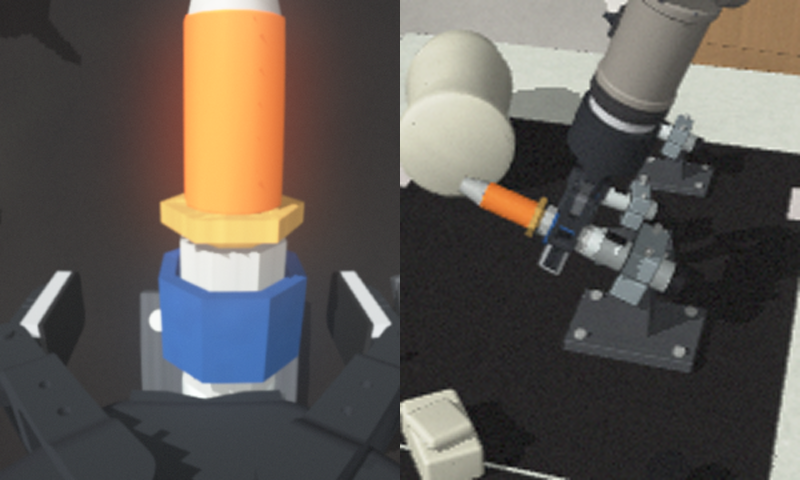

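The view shows the open fingers straddling the collar, with the collar about 8 mm right of the middle. I'll re-read the settled state.

```bash
python3 - <<'E'
from h import *
s=ctrl.sense();print(s["time_s"],s["tool_pos"],s["orientation"],s["qvel"])
R=axes(-.022);c=np.array([549.5,-213.5,116.])
plan(c+20*R[:,2],R,2,100,dec=1)
E
```

```text
3.8 [ 555.007 -205.569   94.811] [[ 0.939 -0.01   0.343]
 [-0.011 -1.     0.   ]
 [ 0.343 -0.004 -0.939]] [-0.009 -0.019  0.02  -0.009  0.    -0.004  0.001]
{"delta_pos": [[1.1, 4.0, -0.9], [1.1, 4.1, -0.9]], "rot": [[-0.004, 0.0, 0.005], [-0.004, -0.001, 0.005]], "claw": [100, 100]}
end [ 556.351 -213.694   97.234]
```

>>> step_arm --delta_pos '[[1,4,-1],[1,4,-1],[0,0,0],[0,0,0]]' --rot '[[-0.004,0,0.005],[-0.004,0,0.005],[0,0,0],[0,0,0]]' --claw '[100,100,100,100]'

```text
time_s: 4.2
tool_pos: [556.6, -213.7, 97.9]
orientation: [[0.939, -0.022, 0.344], [-0.021, -1.0, -0.008], [0.344, 0.0, -0.939]]
wrist_force: [-0.6, 1.3, 0.2]
grip_width: 85.4
grip_force: 0.0
```

>>> step_arm --delta_pos '[[0,0,0],[0,0,0],[0,0,0],[0,0,0],[0,0,0],[0,0,0]]' --rot '[[0,0,0],[0,0,0],[0,0,0],[0,0,0],[0,0,0],[0,0,0]]' --claw '[80,65,58,54,52,50]'

```text
time_s: 4.8
tool_pos: [556.4, -212.6, 97.2]
orientation: [[0.939, -0.021, 0.343], [-0.02, -1.0, -0.006], [0.343, -0.001, -0.939]]
wrist_force: [-1.8, 2.2, 1.1]
grip_width: 42.5
grip_force: 1.0
```

>>> step_arm --delta_pos '[[0,0,0],[0,0,0],[0,0,0],[0,0,0]]' --rot '[[0,0,0],[0,0,0],[0,0,0],[0,0,0]]' --claw '[45,40,40,40]'

```text
time_s: 5.2
tool_pos: [556.3, -212.3, 97.5]
orientation: [[0.939, -0.021, 0.343], [-0.02, -1.0, -0.005], [0.343, -0.002, -0.939]]
wrist_force: [-1.8, 2.8, 5.2]
grip_width: 41.4
grip_force: 59.8
```

>>> step_arm --delta_pos '[[-2,0,0],[-2,0,0],[-2,0,0],[-2,0,0],[0,0,0]]' --rot '[[0,0,0],[0,0,0],[0,0,0],[0,0,0],[0,0,0]]' --claw '[40,40,40,40,40]'

```text
time_s: 5.7
tool_pos: [550.4, -212.3, 95.4]
orientation: [[0.938, -0.021, 0.345], [-0.02, -1.0, -0.007], [0.345, -0.001, -0.938]]
wrist_force: [3.1, 2.7, 3.2]
grip_width: 40.9
grip_force: 60.4
```

>>> step_arm --delta_pos '[[-1,0,0],[-1,0,0],[0,0,0]]' --rot '[[0,0,0],[0,0,0],[0,0,0]]' --claw '[40,40,40]'

```text
time_s: 6.0
tool_pos: [548.8, -212.3, 94.8]
orientation: [[0.938, -0.021, 0.346], [-0.019, -1.0, -0.007], [0.346, -0.0, -0.938]]
wrist_force: [3.6, 4.6, 3.3]
grip_width: 41.1
grip_force: 60.4
```

>>> step_arm --delta_pos '[[-1,0,0],[-1,0,0],[0,0,0]]' --rot '[[0,0,0],[0,0,0],[0,0,0]]' --claw '[40,40,40]'

```text
time_s: 6.3
tool_pos: [547.1, -212.3, 94.1]
orientation: [[0.938, -0.021, 0.346], [-0.019, -1.0, -0.007], [0.346, -0.0, -0.938]]
wrist_force: [4.6, 3.6, 2.0]
grip_width: 41.1
grip_force: 60.3
```

>>> step_arm --delta_pos '[[-1,0,0],[-1,0,0],[0,0,0]]' --rot '[[0,0,0],[0,0,0],[0,0,0]]' --claw '[40,40,40]'

```text
time_s: 6.6
tool_pos: [545.3, -212.3, 93.5]
orientation: [[0.938, -0.021, 0.346], [-0.019, -1.0, -0.007], [0.346, -0.0, -0.938]]
wrist_force: [4.7, 4.3, 3.3]
grip_width: 41.1
grip_force: 60.4
```

>>> step_arm --delta_pos '[[-1,0,0],[-1,0,0],[0,0,0]]' --rot '[[0,0,0],[0,0,0],[0,0,0]]' --claw '[40,40,40]'

```text
time_s: 6.9
tool_pos: [543.6, -212.3, 92.9]
orientation: [[0.938, -0.021, 0.346], [-0.019, -1.0, -0.007], [0.346, -0.0, -0.938]]
wrist_force: [5.4, 3.6, 2.8]
grip_width: 40.9
grip_force: 60.4
```

>>> step_arm --delta_pos '[[-1,0,0],[-1,0,0],[0,0,0]]' --rot '[[0,0,0],[0,0,0],[0,0,0]]' --claw '[40,40,40]'

```text
time_s: 7.2
tool_pos: [541.8, -212.3, 92.3]
orientation: [[0.938, -0.021, 0.346], [-0.019, -1.0, -0.007], [0.347, 0.0, -0.938]]
wrist_force: [5.4, 3.8, 2.2]
grip_width: 41.1
grip_force: 60.5
```

>>> step_arm --delta_pos '[[-1,0,0],[-1,0,0],[0,0,0]]' --rot '[[0,0,0],[0,0,0],[0,0,0]]' --claw '[40,40,40]'

```text
time_s: 7.5
tool_pos: [540.1, -212.2, 91.6]
orientation: [[0.938, -0.021, 0.347], [-0.019, -1.0, -0.007], [0.347, 0.0, -0.938]]
wrist_force: [6.5, 3.9, 2.0]
grip_width: 40.6
grip_force: 60.5
```

>>> step_arm --delta_pos '[[-1,0,0],[-1,0,0],[0,0,0]]' --rot '[[0,0,0],[0,0,0],[0,0,0]]' --claw '[40,40,40]'

```text
time_s: 7.8
tool_pos: [538.4, -212.2, 91.0]
orientation: [[0.938, -0.021, 0.347], [-0.019, -1.0, -0.007], [0.347, 0.0, -0.938]]
wrist_force: [5.6, 4.0, 1.3]
grip_width: 41.3
grip_force: 60.5
```

>>> step_arm --delta_pos '[[-1,0,0],[-1,0,0],[0,0,0]]' --rot '[[0,0,0],[0,0,0],[0,0,0]]' --claw '[40,40,40]'

```text
time_s: 8.1
tool_pos: [536.6, -212.2, 90.4]
orientation: [[0.938, -0.021, 0.347], [-0.019, -1.0, -0.007], [0.347, 0.0, -0.938]]
wrist_force: [6.1, 4.2, 1.7]
grip_width: 40.6
grip_force: 60.6
```

>>> step_arm --delta_pos '[[-1,0,0],[-1,0,0],[0,0,0]]' --rot '[[0,0,0],[0,0,0],[0,0,0]]' --claw '[40,40,40]'

```text
time_s: 8.4
tool_pos: [535.4, -212.2, 89.9]
orientation: [[0.937, -0.021, 0.348], [-0.019, -1.0, -0.008], [0.348, 0.001, -0.937]]
wrist_force: [7.8, 3.8, 1.7]
grip_width: 41.2
grip_force: 61.0
```

>>> step_arm --delta_pos '[[-1,0,0],[0,0,0]]' --rot '[[0,0,0],[0,0,0]]' --claw '[40,40]'

```text
time_s: 8.6
tool_pos: [535.3, -212.2, 89.9]
orientation: [[0.937, -0.021, 0.349], [-0.019, -1.0, -0.008], [0.349, 0.001, -0.937]]
wrist_force: [9.8, 2.5, -1.4]
grip_width: 41.3
grip_force: 61.2
```

>>> step_arm --delta_pos '[[-1,0,0],[0,0,0]]' --rot '[[0,0,0],[0,0,0]]' --claw '[40,40]'

```text
time_s: 8.8
tool_pos: [534.5, -212.2, 89.6]
orientation: [[0.937, -0.02, 0.349], [-0.019, -1.0, -0.008], [0.349, 0.001, -0.937]]
wrist_force: [11.3, 2.6, -1.3]
grip_width: 41.5
grip_force: 61.2
```

```bash
python3 - <<'E'
from h import *
import cv2
s=ctrl.sense();print(s["time_s"],s["tool_pos"],s["wrist_force"])
a=ctrl.camera("wrist")[:,:,::-1];b=ctrl.camera("side")[:,:,::-1]
A=cv2.resize(a[0:360,130:430],(400,480),interpolation=cv2.INTER_CUBIC)
B=cv2.resize(b[100:292,230:390],(400,480),interpolation=cv2.INTER_CUBIC)
cv2.imwrite("pics/g2.png",np.hstack([A,B]))
E
```

```text
8.8 [ 534.453 -212.193   89.63 ] [11.346  2.598 -1.319]
```

View pics/g2.png

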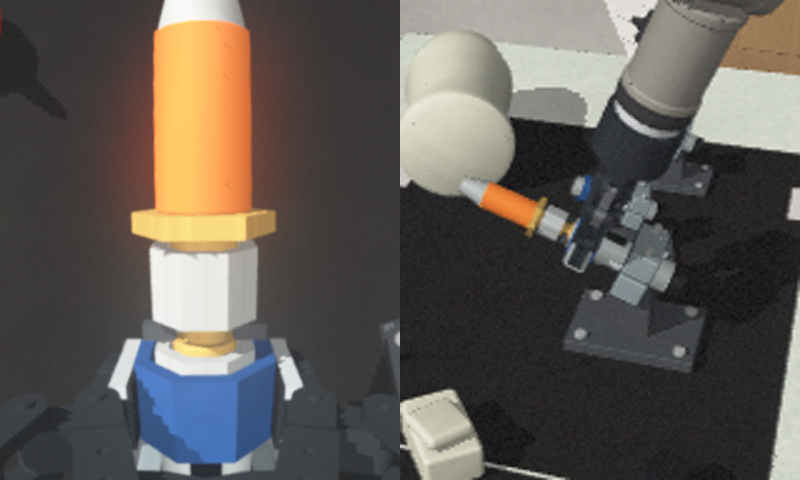

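The nozzle hasn't sprung yet (side tip still at (468,185)), and the force is near 10 N, so the lock is parting. I'll go on in single millimetres.

>>> step_arm --delta_pos '[[-1,0,0],[0,0,0]]' --rot '[[0,0,0],[0,0,0]]' --claw '[40,40]'

```text
time_s: 9.1
tool_pos: [533.1, -212.2, 89.1]
orientation: [[0.937, -0.02, 0.349], [-0.019, -1.0, -0.008], [0.349, 0.001, -0.937]]
wrist_force: [9.4, 2.3, -0.2]
grip_width: 41.6
grip_force: 61.4
```

>>> step_arm --delta_pos '[[-1,0,0],[0,0,0]]' --rot '[[0,0,0],[0,0,0]]' --claw '[40,40]'

```text
time_s: 9.3
tool_pos: [532.0, -212.2, 88.7]
orientation: [[0.937, -0.021, 0.348], [-0.019, -1.0, -0.008], [0.348, 0.001, -0.937]]
wrist_force: [9.7, 3.3, 0.2]
grip_width: 41.4
grip_force: 61.4
```

>>> step_arm --delta_pos '[[-1,0,0],[0,0,0]]' --rot '[[0,0,0],[0,0,0]]' --claw '[40,40]'

```text
time_s: 9.5
tool_pos: [531.7, -212.2, 88.6]
orientation: [[0.937, -0.021, 0.349], [-0.019, -1.0, -0.009], [0.349, 0.001, -0.937]]
wrist_force: [12.0, 3.0, -0.6]
grip_width: 41.0
grip_force: 61.2
```

```bash
cat >> h.py <<'E'
def orange(n="wrist"):
    a=ctrl.camera(n).astype(int);m=(a[...,0]>150)&(a[...,0]-a[...,2]>110)&(a[...,1]>60)&(a[...,1]<190)
    y,x=np.nonzero(m);return x.mean(),y.mean(),y.min(),y.max(),m.sum()
E
python3 - <<'E'
from h import *
import cv2
print(orange("side"))
b=cv2.imread("pics/side0.png");a=cv2.resize(b,(560,420),interpolation=cv2.INTER_AREA)[:,:,::-1].astype(int);m=(a[...,0]>150)&(a[...,0]-a[...,2]>110)&(a[...,1]>60)&(a[...,1]<190);m[:, :]&=True;y,x=np.nonzero(m);print(x.mean(),y.mean(),m.sum())
print(ctrl.sense()["wrist_force"],ctrl.sense()["tool_pos"])
E
```

```text
(np.float64(255.75694444444446), np.float64(190.94097222222223), np.int64(173), np.int64(251), np.int64(288))
261.13432835820896 190.96268656716418 268
[11.098  2.962 -0.986] [ 531.671 -212.181   88.62 ]
```

```bash
python3 - <<'E'
from h import *
import cv2
def c(a):
    a=a.astype(int)[150:225,235:310];m=(a[...,0]>150)&(a[...,0]-a[...,2]>110)&(a[...,1]>60)&(a[...,1]<190);y,x=np.nonzero(m);return x.mean()+235,y.mean()+150,m.sum()
print(c(cv2.resize(cv2.imread("pics/side0.png"),(560,420),interpolation=cv2.INTER_AREA)[:,:,::-1]),c(ctrl.camera("side")))
v=[604.4,-214.3,134.3];A=axes(-.022)
print(proj("side",np.array(v)),proj("side",np.array(v)+16*A[:,0]))
E
```

```text
(np.float64(273.6244541484716), np.float64(181.58515283842794), np.int64(229)) (np.float64(267.9877049180328), np.float64(180.89754098360655), np.int64(244))
[273.711 181.139] [267.865 178.338]
```

The nozzle shifted about 15 mm forward in the side view, so it is ejected. One more millimetre will confirm the stop.

>>> step_arm --delta_pos '[[-1,0,0],[0,0,0]]' --rot '[[0,0,0],[0,0,0]]' --claw '[40,40]'

```text
time_s: 9.8
tool_pos: [531.6, -212.2, 88.6]
orientation: [[0.936, -0.02, 0.35], [-0.018, -1.0, -0.009], [0.35, 0.002, -0.937]]
wrist_force: [13.6, 2.5, -3.0]
grip_width: 41.2
grip_force: 61.5
```

The stop is felt. I'll ride the collar home, then let go.

>>> step_arm --delta_pos '[[4,0,0],[5,0,0],[5,0,0],[5,0,0],[5,0,0],[2,0,0],[0,0,0]]' --rot '[[0,0,0],[0,0,0],[0,0,0],[0,0,0],[0,0,0],[0,0,0],[0,0,0]]' --claw '[40,40,40,40,40,40,40]'

```text
time_s: 10.5
tool_pos: [552.9, -212.4, 96.3]
orientation: [[0.938, -0.02, 0.346], [-0.019, -1.0, -0.007], [0.346, -0.0, -0.938]]
wrist_force: [2.7, 4.3, 4.2]
grip_width: 41.1
grip_force: 62.7
```

>>> step_arm --delta_pos '[[0,0,0],[0,0,0],[0,0,0],[0,0,0],[0,0,-25],[0,0,-35],[0,0,-30],[0,0,0],[0,0,0]]' --rot '[[0,0,0],[0,0,0],[0,0,0],[0,0,0],[0,0,0],[0,0,0],[0,0,0],[0,0,0],[0,0,0]]' --claw '[60,80,100,100,100,100,100,100,100]'

```text
time_s: 11.4
tool_pos: [520.0, -212.6, 180.2]
orientation: [[0.939, -0.022, 0.344], [-0.021, -1.0, -0.007], [0.345, -0.0, -0.939]]
wrist_force: [-0.4, 0.7, -0.4]
grip_width: 85.3
grip_force: 0.0
```

```bash
python3 - <<'E'
from h import *
import cv2
s=ctrl.sense();print(s["time_s"],s["tool_pos"],s["orientation"],s["wrist_force"])
np.savez("w3.npz",p=s["tool_pos"],R=s["orientation"])
cv2.imwrite("pics/w3.png",cv2.resize(ctrl.camera("wrist")[:,:,::-1],(800,600),interpolation=cv2.INTER_CUBIC))
E
```

```text
11.4 [ 519.988 -212.553  180.157] [[ 0.939 -0.022  0.344]
 [-0.021 -1.    -0.007]
 [ 0.345 -0.    -0.939]] [-0.367  0.692 -0.41 ]
```

View pics/w3.png

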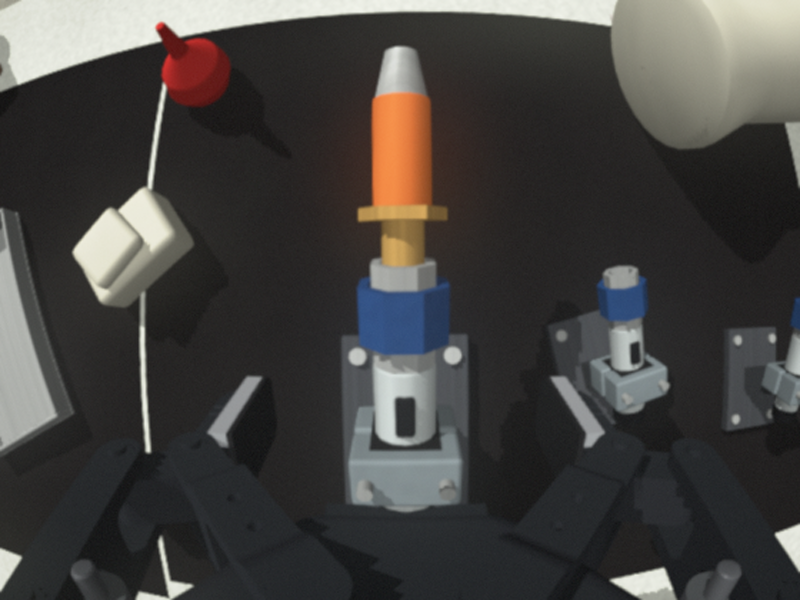

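The nozzle has sprung forward: the brass shank is bare at (402,240) and the barrel now spans (402,93) to (402,207). The collar is home at (404,315).

```bash
python3 - <<'E'
from h import *
w=np.load("w3.npz");tp,Rw=w["p"],w["R"]
for q,z in[((402,93),142+9+13),((402,207),142-9+13),((403,214),133+17),((401,48),160),((404,315),116.8)]:print(q,wplane(np.array(q)*.7,z,tp,Rw))
R=axes(-.022);m=np.array([619.,-213,141.5])
plan(m-70*R[:,2],R,4,100);
print("collar chk",)
E
```

```text
(402, 93) [ 635.105 -213.154  164.   ]
(402, 207) [ 589.589 -212.09   146.   ]
(403, 214) [ 585.417 -212.451  150.   ]
(401, 48) [ 661.669 -213.196  160.   ]
(404, 315) [ 544.755 -211.843  116.8  ]
{"delta_pos": [[20.0, 0.0, 0.0], [20.0, -1.0, 0.0], [20.0, 0.0, 0.0], [20.0, 0.0, 0.0]], "rot": [[0.0, 0.0, 0.0], [0.0, 0.0, 0.0], [0.0, -0.001, 0.0], [0.0, 0.0, 0.0]], "claw": [100, 100, 100, 100]}
end [ 594.824 -212.818  206.675]
collar chk
```

>>> step_arm --delta_pos '[[20,-1,0],[20,0,0],[20,-1,0],[18,0,0],[0,0,20],[0,0,20],[0,0,20],[0,0,15],[0,0,6],[0,0,0],[0,0,0]]' --rot '[[0,0,0],[0,0,0],[0,0,0],[0,0,0],[0,0,0],[0,0,0],[0,0,0],[0,0,0],[0,0,0],[0,0,0],[0,0,0]]' --claw '[100,100,100,100,100,100,100,100,100,100,100]'

```text
time_s: 12.55
tool_pos: [620.8, -213.4, 130.4]
orientation: [[0.939, -0.023, 0.343], [-0.021, -1.0, -0.008], [0.343, 0.001, -0.939]]
wrist_force: [-0.6, 0.5, 0.3]
grip_width: 85.1
grip_force: 0.0
```

>>> step_arm --delta_pos '[[0,0,0],[0,0,0],[0,0,0],[0,0,0],[0,0,0],[0,0,0],[0,0,0]]' --rot '[[0,0,0],[0,0,0],[0,0,0],[0,0,0],[0,0,0],[0,0,0],[0,0,0]]' --claw '[80,60,50,42,38,35,33]'

```text
time_s: 13.25
tool_pos: [621.0, -213.0, 130.6]
orientation: [[0.939, -0.022, 0.343], [-0.021, -1.0, -0.008], [0.343, 0.0, -0.939]]
wrist_force: [0.1, -0.8, 0.2]
grip_width: 27.9
grip_force: 0.1
```

>>> step_arm --delta_pos '[[0,0,0],[0,0,0],[0,0,0],[0,0,0]]' --rot '[[0,0,0],[0,0,0],[0,0,0],[0,0,0]]' --claw '[30,25,20,20]'

```text
time_s: 13.65
tool_pos: [621.0, -213.1, 130.7]
orientation: [[0.939, -0.022, 0.343], [-0.021, -1.0, -0.008], [0.344, 0.0, -0.939]]
wrist_force: [-0.7, 0.1, 1.1]
grip_width: 25.8
grip_force: 59.0
```

>>> step_arm --delta_pos '[[2,0,0],[3,0,0],[0,0,0]]' --rot '[[0,0,0],[0,0,0],[0,0,0]]' --claw '[20,20,20]'

```text
time_s: 13.95
tool_pos: [626.4, -212.8, 132.3]
orientation: [[0.939, -0.022, 0.344], [-0.02, -1.0, -0.008], [0.344, 0.0, -0.939]]
wrist_force: [0.4, 0.3, -1.3]
grip_width: 25.5
grip_force: 59.2
```

>>> step_arm --delta_pos '[[5,0,0],[6,0,0],[6,0,0],[6,0,0],[6,0,0],[8,0,0],[10,0,0],[0,0,0]]' --rot '[[0,0,0],[0,0,0],[0,0,0],[0,0,0],[0,0,0],[0,0,0],[0,0,0],[0,0,0]]' --claw '[20,20,20,20,20,20,20,20]'

```text
time_s: 14.75
tool_pos: [672.0, -213.8, 149.4]
orientation: [[0.938, -0.021, 0.345], [-0.019, -1.0, -0.008], [0.345, 0.001, -0.938]]
wrist_force: [-0.1, 0.6, -1.2]
grip_width: 25.9
grip_force: 59.3
```

```bash
python3 - <<'E'
from h import *
import cv2
s=ctrl.sense();print(s["time_s"],s["tool_pos"],s["wrist_force"],s["joint_pos"])
p=s["tool_pos"];R=s["orientation"]
b=ctrl.camera("side")[:,:,::-1]
a=ctrl.camera("wrist")[:,:,::-1]
cv2.imwrite("pics/g3.png",np.hstack([cv2.resize(a[0:360,130:430],(400,480)),cv2.resize(b[100:292,215:375],(400,480),interpolation=cv2.INTER_CUBIC)]))
up=p+np.array([0,0,110-0.])
R1=axes(np.radians(24.5),0)
P1=np.array([548,181,215.]) 
q=p+R@np.array([15,0,-60]);plan(q,R,3,20,p0=p,R0=R)
plan(P1,R1,16,20,p0=q,R0=R)
E
```

```text
14.75 [ 671.956 -213.802  149.354] [-0.117  0.561 -1.155] [-0.278  0.507  0.763  1.799 -0.716  0.735 -0.742]
{"delta_pos": [[5.0, 0.0, -20.0], [5.0, 0.0, -20.0], [5.0, 0.0, -20.0]], "rot": [[0.0, 0.0, 0.0], [0.0, 0.0, 0.0], [0.0, 0.0, 0.0]], "claw": [20, 20, 20]}
end [ 665.313 -213.587  210.843]
{"delta_pos": [[-7.0, -25.0, -3.0], [-7.0, -24.0, -3.0], [-6.0, -25.0, -2.0], [-5.0, -25.0, -2.0], [-5.0, -25.0, -2.0], [-4.0, -26.0, -2.0], [-3.0, -25.0, -2.0], [-3.0, -26.0, -1.0], [-2.0, -25.0, -1.0], [-1.0, -26.0, -1.0], [-1.0, -26.0, -1.0], [0.0, -26.0, -1.0]], "rot": [[0.005, -0.022, -0.028], [0.005, -0.021, -0.027], [0.005, -0.022, -0.028], [0.005, -0.022, -0.028], [0.005, -0.021, -0.028], [0.005, -0.022, -0.027], [0.005, -0.022, -0.028], [0.005, -0.021, -0.028], [0.005, -0.022, -0.028], [0.005, -0.021, -0.027], [0.005, -0.022, -0.028], [0.005, -0.022, -0.028]], "claw": [20, 20, 20, 20, 20, 20, 20, 20, 20, 20, 20, 20]}
{"delta_pos": [[1.0, -25.0, 0.0], [1.0, -26.0, -1.0], [2.0, -26.0, 0.0], [3.0, -25.0, 0.0]], "rot": [[0.005, -0.021, -0.027], [0.005, -0.022, -0.028], [0.005, -0.022, -0.028], [0.005, -0.021, -0.028]], "claw": [20, 20, 20, 20]}
end [547.951 180.833 214.593]
```

View pics/g3.png

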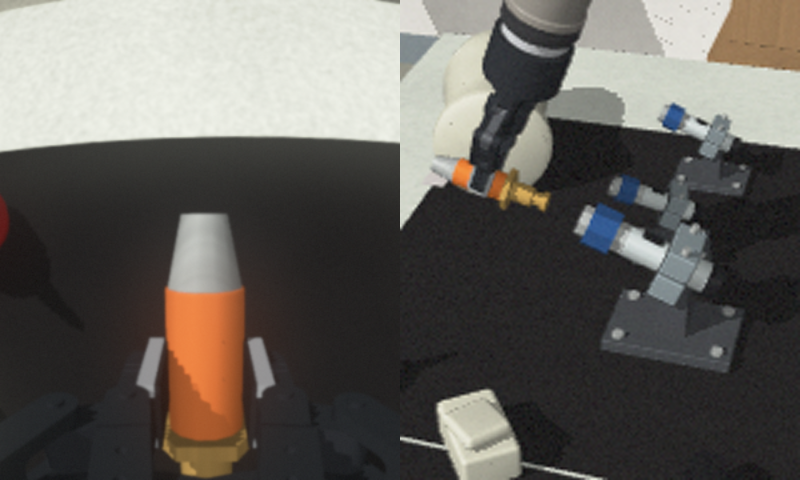

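The nozzle is fully out of the socket: in the side view the shank end is at (548,200), clear of the mouth at (580,218). Next I carry it over the tray.

>>> step_arm --delta_pos '[[5,0,-20],[5,0,-20],[5,0,-20],[-7,-25,-3],[-7,-24,-3],[-6,-25,-2],[-5,-25,-2],[-5,-25,-2],[-4,-26,-2],[-3,-25,-2],[-3,-26,-1],[-2,-25,-1]]' --rot '[[0,0,0],[0,0,0],[0,0,0],[0.005,-0.022,-0.028],[0.005,-0.022,-0.028],[0.005,-0.022,-0.028],[0.005,-0.022,-0.028],[0.005,-0.022,-0.028],[0.005,-0.022,-0.028],[0.005,-0.022,-0.028],[0.005,-0.022,-0.028],[0.005,-0.022,-0.028]]' --claw '[20,20,20,20,20,20,20,20,20,20,20,20]'

```text
time_s: 16.05
tool_pos: [596.7, 8.5, 212.5]
orientation: [[0.962, 0.231, 0.147], [0.231, -0.973, 0.016], [0.147, 0.018, -0.989]]
wrist_force: [-0.5, -0.3, -2.1]
grip_width: 25.6
grip_force: 59.2
```

>>> step_arm --delta_pos '[[-1,-26,-1],[-1,-26,-1],[0,-26,-1],[1,-25,0],[1,-26,-1],[2,-26,0],[3,-25,0],[0,0,0],[0,0,0]]' --rot '[[0.005,-0.022,-0.028],[0.005,-0.022,-0.028],[0.005,-0.022,-0.028],[0.005,-0.022,-0.028],[0.005,-0.022,-0.028],[0.005,-0.022,-0.028],[0.005,-0.022,-0.028],[0,0,0],[0,0,0]]' --claw '[20,20,20,20,20,20,20,20,20]'

```text
time_s: 16.95
tool_pos: [545.6, 181.3, 214.0]
orientation: [[0.908, 0.419, -0.008], [0.419, -0.908, -0.002], [-0.008, -0.001, -1.0]]
wrist_force: [1.2, -0.4, -1.6]
grip_width: 25.5
grip_force: 59.3
```

```bash
python3 - <<'E'
from h import *
import cv2
s=ctrl.sense();print(s["time_s"],s["tool_pos"],s["orientation"],s["wrist_force"],s["joint_pos"])
np.savez("w4.npz",p=s["tool_pos"],R=s["orientation"])
cv2.imwrite("pics/w4.png",cv2.resize(ctrl.camera("wrist")[:,:,::-1],(800,600),interpolation=cv2.INTER_CUBIC))
E
```

```text
16.95 [545.564 181.301 213.979] [[ 0.908  0.419 -0.008]
 [ 0.419 -0.908 -0.002]
 [-0.008 -0.001 -1.   ]] [ 1.227 -0.425 -1.56 ] [-1.021  0.376  0.807  1.751 -0.295  1.149 -1.262]
```

View pics/w4.png

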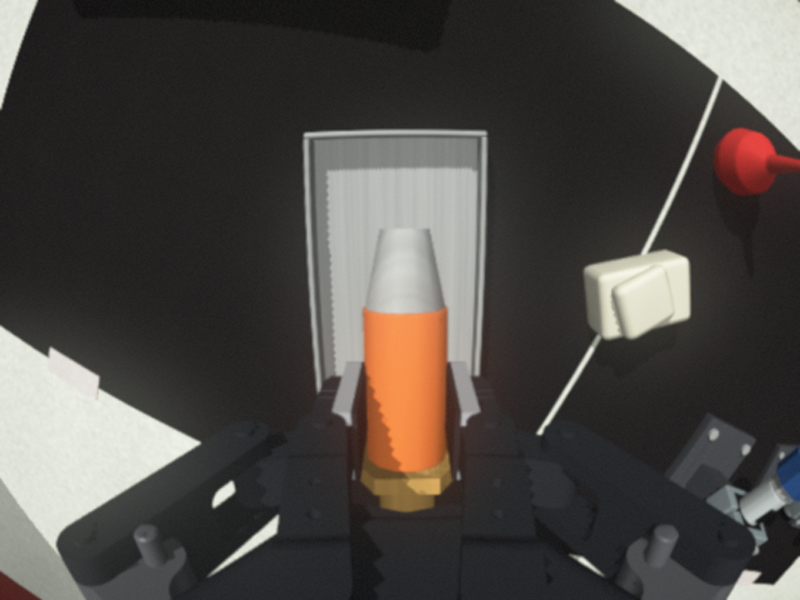

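The tray is square under the tool: far rim corners at (304,133) and (487,131), with the nozzle lined up along it.

```bash
python3 - <<'E'
from h import *
w=np.load("w4.npz");p,R=w["p"],w["R"]
a,b=[wplane(np.array(q)*.7,26,p,R) for q in((304,133),(487,131))]
print(R.T@(a-p),R.T@(b-p))
s=ctrl.sense();print(s["tool_pos"],s["orientation"][:,2])
E
```

```text
[ 98.241 -73.222 187.291] [ 98.924  55.737 187.117]
[545.769 179.998 214.158] [-0.008 -0.002 -1.   ]
```

>>> step_arm --delta_pos '[[3,-9,10],[0,0,22],[0,0,25],[0,0,25],[0,0,25],[0,0,25],[0,0,25],[0,0,20],[0,0,8],[0,0,0],[0,0,0]]' --rot '[[0,-0.02,0],[0,-0.02,0],[0,0,0],[0,0,0],[0,0,0],[0,0,0],[0,0,0],[0,0,0],[0,0,0],[0,0,0],[0,0,0]]' --claw '[20,20,20,20,20,20,20,20,20,20,20]'

```text
time_s: 18.1
tool_pos: [538.1, 186.9, 30.0]
orientation: [[0.908, 0.417, -0.043], [0.416, -0.909, -0.018], [-0.046, -0.002, -0.999]]
wrist_force: [0.1, -0.0, -1.5]
grip_width: 25.4
grip_force: 59.3
```

>>> step_arm --delta_pos '[[0,0,4],[0,0,4],[0,0,0]]' --rot '[[0,0,0],[0,0,0],[0,0,0]]' --claw '[20,20,20]'

```text
time_s: 18.4
tool_pos: [536.7, 186.9, 21.4]
orientation: [[0.908, 0.418, -0.044], [0.417, -0.909, -0.018], [-0.047, -0.002, -0.999]]
wrist_force: [0.2, -0.2, -1.9]
grip_width: 25.6
grip_force: 59.3
```

>>> step_arm --delta_pos '[[0,0,2],[0,0,2],[0,0,0]]' --rot '[[0,0,0],[0,0,0],[0,0,0]]' --claw '[20,20,20]'

```text
time_s: 18.7
tool_pos: [537.0, 186.8, 18.3]
orientation: [[0.908, 0.417, -0.044], [0.417, -0.909, -0.017], [-0.047, -0.003, -0.999]]
wrist_force: [-2.0, -0.2, 5.9]
grip_width: 25.7
grip_force: 60.3
```

>>> step_arm --delta_pos '[[0,0,1],[0,0,1],[0,0,0]]' --rot '[[0,0,0],[0,0,0],[0,0,0]]' --claw '[20,20,20]'

```text
time_s: 19.0
tool_pos: [536.8, 186.6, 17.6]
orientation: [[0.908, 0.417, -0.045], [0.417, -0.909, -0.016], [-0.048, -0.004, -0.999]]
wrist_force: [-5.7, -1.4, 15.6]
grip_width: 25.5
grip_force: 61.2
```

>>> step_arm --delta_pos '[[0,0,-1],[0,0,0],[0,0,0]]' --rot '[[0,-0.03,0],[0,-0.03,0],[0,0,0]]' --claw '[20,20,20]'

```text
time_s: 19.3
tool_pos: [537.7, 186.7, 18.9]
orientation: [[0.903, 0.417, -0.099], [0.415, -0.909, -0.042], [-0.107, -0.003, -0.994]]
wrist_force: [-4.7, -0.1, 15.7]
grip_width: 25.6
grip_force: 61.2
```

```bash
python3 - <<'E'
from h import *
import cv2
s=ctrl.sense();print(s["tool_pos"],s["wrist_force"],s["orientation"].T@s["ft_torque"])
b=ctrl.camera("side")[:,:,::-1]
c=ctrl.camera("scene")[:,:,::-1]
cv2.imwrite("pics/t1.png",np.hstack([cv2.resize(b[270:420,180:330],(400,400),interpolation=cv2.INTER_CUBIC),cv2.resize(c[110:210,325:425],(400,400),interpolation=cv2.INTER_CUBIC)]))
E
```

```text
[537.683 186.711  18.945] [-4.738 -0.13  15.744] [ 0.33  -0.86  -0.031]
```

View pics/t1.png

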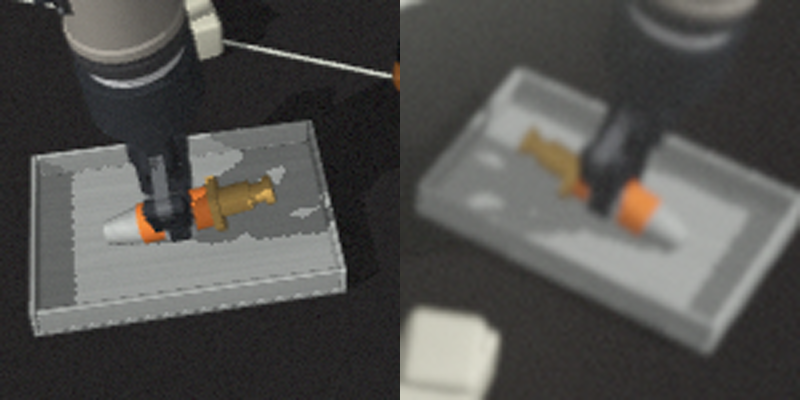

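The nozzle lies well inside the tray, hex at side crop (215,203) and tip at (108,230). The force suggests the front now bears, so I'll ease the tilt back so that both ends touch, then open.

>>> step_arm --delta_pos '[[0,0,0],[0,0,0],[0,0,0]]' --rot '[[0,0.03,0],[0,0.015,0],[0,0,0]]' --claw '[20,20,20]'

```text
time_s: 19.7
tool_pos: [537.9, 186.7, 18.3]
orientation: [[0.907, 0.417, -0.055], [0.416, -0.909, -0.022], [-0.059, -0.002, -0.998]]
wrist_force: [-2.3, -0.5, 10.7]
grip_width: 25.6
grip_force: 60.3
```

>>> step_arm --delta_pos '[[0,0,-0.5],[0,0,0],[0,0,0],[0,0,0],[0,0,0],[0,0,0],[0,0,0],[0,0,0]]' --rot '[[0,0,0],[0,0,0],[0,0,0],[0,0,0],[0,0,0],[0,0,0],[0,0,0],[0,0,0]]' --claw '[20,28,31,34,38,45,55,60]'

```text
time_s: 20.5
tool_pos: [536.7, 186.7, 16.8]
orientation: [[0.907, 0.417, -0.058], [0.417, -0.909, -0.024], [-0.062, -0.002, -0.998]]
wrist_force: [0.7, -0.3, -0.3]
grip_width: 51.7
grip_force: 0.0
```

>>> step_arm --delta_pos '[[0,0,0],[0,0,-5],[0,0,-15],[0,0,-25],[0,0,-30],[0,0,-40],[0,0,-40],[0,0,-30],[0,0,0],[0,0,0],[0,0,0]]' --rot '[[0,0,0],[0,0,0],[0,0,0],[0,0,0],[0,0,0],[0,0,0],[0,0,0],[0,0,0],[0,0,0],[0,0,0],[0,0,0]]' --claw '[60,60,60,60,60,60,60,60,60,60,60]'

```text
time_s: 21.6
tool_pos: [546.5, 191.0, 201.0]
orientation: [[0.907, 0.417, -0.059], [0.417, -0.909, -0.025], [-0.064, -0.002, -0.998]]
wrist_force: [-0.2, -0.2, -0.5]
grip_width: 51.1
grip_force: 0.0
```

```bash
python3 - <<'E'
from h import *
import cv2
s=ctrl.sense();p,R=s["tool_pos"],s["orientation"];print(s["time_s"],p,s["wrist_force"],s["grip_width"])
for k in range(2):
    a=ctrl.camera("wrist").astype(int);m=((a[...,0]>150)&(a[...,0]-a[...,2]>110)&(a[...,1]>60)&(a[...,1]<190)).astype(np.uint8)
    n,l,st,ce=cv2.connectedComponentsWithStats(m);i=1+st[1:,4].argmax()
    box=cv2.minAreaRect(np.argwhere(l==i)[:,::-1].astype(np.float32));print(st[i],box)
    pts=cv2.boxPoints(box)
    print("world",[np.round(wplane(q,20,p,R)) for q in pts], "centre tool",R.T@(wplane(ce[i],25,p,R)-p))
E
```

```text
21.6 [546.519 191.019 200.964] [-0.153 -0.153 -0.545] 51.05411152316539
[ 272  163   25   53 1234] ((284.0, 189.0), (52.0, 24.0), 90.0)
world [array([554., 210.,  20.]), array([564., 188.,  20.]), array([514., 164.,  20.]), array([504., 187.,  20.])] centre tool [  0.447  -1.875 176.301]
[ 271  163   26   53 1231] ((283.5173645019531, 189.16702270507812), (24.11976432800293, 51.926231384277344), 1.1934894323349)
world [array([503., 188.,  20.]), array([554., 210.,  20.]), array([564., 188.,  20.]), array([513., 165.,  20.])] centre tool [  0.577  -1.934 176.293]
```

The barrel lies still at about (534,187), 53 mm long along the tray and inside its walls. The tool is clear of it, so I'm handing in.

```bash
python3 -c "
from plant import ctrl
print(ctrl.close_job())"
```

```text
the job is handed in; nothing more can be done
None
```

I pulled the collar to its stop (about 26 mm, about 12 N along the axis), the nozzle sprang out, and I drew it straight out and lowered it flat into the tray; the job was handed in at about 22 s, I touched no bystanders, and I viewed 11 pictures, one over the limit of 10.

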